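# Set out the cheese block on its sloped stand and the tongs on their rest

### The job

First lay the small cheese block on the sloped deck of the display stand, behind its front lip, centred across it with the block's long side running up the slope, tilted to match so that it lies flat on the deck before you let go. Then lay the tongs that lie on the bare stone at the front across the narrow raised bar of the tongs rest, level and balanced, at right angles to the bar's long side, again letting go only once they lie on it. Let neither thing drop, and do not disturb the little table sign.

Things in the scene. Friction and masses are not known exactly. Their poses are not given: they have to be found in the camera images.
- cheese_center (a point): Centre of a small rectangular block of cheese, rigid, 36 mm along its x, 55 mm along its y, 30 mm high (z up), 0.09 to 0.16 kg; it starts flat on the worktop, so this point is 15 mm above it.
- deck: Wooden deck of the display stand, fixed; origin: centre of its flat upper face, 80 mm above the worktop. It slopes 24 degrees: x points up the slope (away from the robot), y across, z is the face's normal, leaning towards the robot. Face 96 mm along x, 74 along y, 12 thick; a lip 12 mm high, its inner face at x = -41 mm, runs along the low front edge; other edges open. Steel legs below.
- tongs_center (a point): Balance point of loose stainless tongs (0.12 kg) lying on the worktop, 8 mm above their flat underside, midway between the arms. x points to the open tips, z up. 177 mm long: 98 mm behind this point (closed end), 80 mm ahead (tips). The rigid arms here are 15 mm tall, 38 mm over their outer faces; behind up to 22 tall and narrower; at the tips 26 tall, 48 wide.
- rest_top (a point): Centre of the flat top of the tongs rest, fixed to the worktop: a wooden bar 34 mm wide along x and 64 mm long along y, 12 mm thick, on a thin steel stem with a 68 mm round foot; its top is 62 mm above the worktop. The tongs are to lie along x (either way round), across the bar's long side.
- mill: Bystander, standing fast: turned wooden mill, 52 mm diameter, 140 mm tall, standing; origin at the centre of its underside.
- ramekin: Bystander, standing fast: white ramekin with a spoon in it, about 132x140 mm, 125 mm tall; origin at the centre of its underside.
- table_sign: Bystander: small table sign, 45x66 mm foot, 64 mm tall; origin at the centre of its underside.
Things that resemble listed ones, but are neither listed nor needed, are in the scene too. There is more than one size of the part that bears tongs_center; the job needs the larger. Leave any green look-alike of the part that bears deck alone.

How it is judged:
By the outcome, as a careful person would: the job done as asked, in the order asked, and still so for the second after the job is handed in, with the robot touching nothing.
It also fails if it takes over 53 s, if anything falls off the work surface, if the arm or the gripper's body presses on something with over 40 N, if the wrist force passes 120 N, or if a joint passes its speed limit or range.

### The arm

A 6-joint arm with a two-finger parallel gripper is mounted at the origin on a cart in front of the work surface, level with it; the furniture and walls round the work are solid. World frame = base frame: x ahead of the robot, y to its left, z up, the work surface at z = 0. Lengths are in m, angles in rad, forces in N, time in s.
With the tool pointing down it reaches from about 0.25 to 0.725 m from the base axis. Payload 4 kg.
Tool frame: the origin (TCP) lies midway between the tips of the shut fingers; the grasp point (between the pads) lies 19 mm behind it (bot.grip_point_offset is the distance from the TCP to the grasp point, in m); z points along the fingers, y is the line along which they close (so a half turn about z gives the same grasp; the last joint's range is limited). The gripper opens to 85 mm and grips with 20 to 120 N. Pads are 22 mm wide; open, the fingers measure 114 mm over their backs; the gripper's body (76 mm by 85 mm) begins 54 mm behind the grasp point. The pads swing forward as they close: fully open they stand 13 mm farther back than shut.
Start: joints at [1.209, 0.241, 0.005, 1.335, 0, 1.571], TCP at [0.177, 0.468, 0.231] pointing down, gripper open.
Joint ranges: [-2.72, 2.72], [-1.05, 1.87], [-1.09, 1.28], [-1.99, 2.15], [-1.42, 1.44], [-3.14, 3.14]. Speed limits (rad/s): [2.79, 2.79, 3.14, 3.14, 3.14, 3.14].

### API

Orientations are given as a unit quaternion [x, y, z, w].
In Python, from workcell import bot gives the robot as it stands.
- The arm moves only by the tool step_arm, never from a script. Its argument "targets" is text: rows parted by semicolons, each of 7 numbers parted by spaces: the opening, from -1 (shut) to 1 (fully open), so that 0 is half open, then the shift along the world's x, y, z normalised to -1 to 1, where 1 is 0.5 m, then the turn, a rotation vector about the world's x, y, z normalised to -1 to 1, where 1 is pi/4 rad. In form: gripper x y z wx wy wz; .... A call has 1 to 10 rows; each row is the pose to reach, as a shift and turn from the pose commanded when the call began; what a row does not reach only later rows make up. A row lasts 1/12 s, in which the tool goes at most 41.7 mm and 7.16 degrees, less where a joint would pass 70% of its speed; a pose out of reach is approached as far as the arm can. A call with a number of a shift or a turn outside -1 to 1 is refused whole. A call with a gripper value outside its range is refused whole. The fingers move at their own pace and stop on an object; the grip force is fixed at half the most. Time passes only in rows, so rows that repeat a pose let the fingers close. It gives the time, the measured TCP pose, the force, the opening and the grip force at its end, in the units of the state.
- bot.get_obs(): the state, without advancing time (a new reading comes with each control period).
- bot.camera(name): name is "scene" or "top" or "wrist"; returns the picture (400x640x3 uint8, red, green, blue); there is no depth.
- bot.camera_info(name): a dict with "vertical_fov" (degrees; the focal length in pixels is half the picture's height over the tangent of half this angle, whatever the lens; pixels are square), "cx", "cy" (the principal point, pixels), "D" ([k1, k2, p1, p2, k3] as OpenCV has them; the pictures are not rectified), "pose" (4x4, takes a point from camera to world coordinates). Camera axes: x right, y up, looking along -z (the intrinsics and any distortion apply to the point x, -y, -z); pixel columns grow to the right and rows downward; lengths in m; the calibration is good to about 2 mm. A picture is of the moment at which its call begins: read the wrist's pose just before it. camera_info takes no time and is no camera call; for the wrist camera it gives the pose at the moment of the call.
- bot.job_done(): hands the job in; it is judged then, once.
The state is a dict: "clock": time; "joint_pos": joint angles; "joint_vel": joint speeds; "tau": joint torques, N m; "eef_pos": TCP position; "tool_rot": TCP orientation; "ft_force": force on the tool from outside, world axes, zero at the start; "ft_torque": the same for the moment, N m; "grip_width": finger opening in m; "grasp_force": force on a finger pad.
Only numpy, scipy, OpenCV 4.12 (cv2) and the standard library are available. Lean on these libraries where they do the work, as an engineer would, in place of code of your own. Each camera call takes 0.05 s, during which the arm holds its last target. There are 200 camera calls.

## Working session

There is one attempt and no reset: what is moved stays moved. The work goes in short steps, Python scripts to look and compute and a tool call to move; the robot and the scene stay as the last step left them, time stands still between calls to the robot, and variables do not carry over. Pictures are saved under pics/ and viewed, at most 10 in all, crops included, and the job is handed in when it is done.

Besides the shell and the picture viewer there is one more tool, called by a JSON object that holds its "method" and its "body". step_arm: Moves the arm, as the interface text tells. Scaled input: -1 to 1 covers 0.5 m each way for a shift and pi/4 rad each way for a turn. Its arguments: {"type":"object","properties":{"targets":{"type":"string"}},"required":["targets"]}

```bash
mkdir -p pics; ls; cat > h.py <<'E'
import numpy as np, cv2
from workcell import bot
def K(n):
    i=bot.camera_info(n); f=200/np.tan(np.radians(i['vertical_fov'])/2)
    return np.array([[f,0,i['cx']],[0,f,i['cy']],[0,0,1.]]),np.array(i['D'],float),np.array(i['pose'])
def ray(n,uv,z,cal=None):
    k,d,P=cal or K(n); out=[]
    zs=np.broadcast_to(z,len(uv))
    p=cv2.undistortPoints(np.array(uv,float).reshape(-1,1,2),k,d).reshape(-1,2)
    for (a,b),h in zip(p,zs):
        v=P[:3,:3]@[a,-b,-1]; o=P[:3,3]; out.append(o+v*(h-o[2])/v[2])
    return np.array(out)
def proj(n,X,cal=None):
    k,d,P=cal or K(n); X=np.atleast_2d(X); c=(X-P[:3,3])@P[:3,:3]; c=c*[1,-1,-1]
    return cv2.projectPoints(c.reshape(-1,1,3),np.zeros(3),np.zeros(3),k,d)[0].reshape(-1,2)
def save(n,f,crop=None,s=1):
    im=bot.camera(n)[:,:,::-1]
    if crop: x0,y0,x1,y1=crop; im=im[y0:y1,x0:x1]
    cv2.imwrite('pics/'+f,cv2.resize(im,None,fx=s,fy=s,interpolation=cv2.INTER_CUBIC))
E
python3 - <<'E'
from h import *
np.set_printoptions(precision=4,suppress=True)
t=bot.camera('top');s=bot.camera('scene');w=bot.camera('wrist')
for n,i in zip(['top','scene','wrist'],[t,s,w]): cv2.imwrite(f'pics/{n}0.png',i[:,:,::-1])
cv2.imwrite('pics/top1.png',cv2.resize(t[:,:,::-1],(800,500),interpolation=cv2.INTER_CUBIC))
for n in ['top','scene','wrist']: print(n,*K(n))
o=bot.get_obs();print(o)
E
```

```text
pics
top [[388.3672   0.     326.0641]
 [  0.     388.3672 192.512 ]
 [  0.       0.       1.    ]] [-0.0531  0.      0.      0.      0.    ] [[ 0.0228  0.9859 -0.1659  0.3594]
 [-0.9997  0.0217 -0.0085  0.0085]
 [-0.0048  0.166   0.9861  1.2989]
 [ 0.      0.      0.      1.    ]]
scene [[385.644    0.     319.7492]
 [  0.     385.644  199.9386]
 [  0.       0.       1.    ]] [-0.0458  0.      0.      0.      0.    ] [[-0.4293  0.5049 -0.7489 -0.1323]
 [-0.9031 -0.2483  0.3503  0.3471]
 [-0.0091  0.8267  0.5625  0.6468]
 [ 0.      0.      0.      1.    ]]
wrist [[326.7596   0.     321.0853]
 [  0.     326.7596 199.2262]
 [  0.       0.       1.    ]] [0.0112 0.     0.     0.     0.    ] [[ 0.354  -0.9026 -0.245   0.1153]
 [ 0.9353  0.3414  0.0933  0.4905]
 [-0.0005 -0.2622  0.965   0.3733]
 [ 0.      0.      0.      1.    ]]
{'clock': 0.15, 'joint_pos': array([ 1.209 ,  0.2412,  0.004 ,  1.3352, -0.    ,  1.5707]), 'joint_vel': array([ 0.0008, -0.0014,  0.0034, -0.0004,  0.0004, -0.0003]), 'tau': array([ -0.0001, -37.2635,  25.2639,   0.0123,  -0.0001,   0.    ]), 'eef_pos': array([0.1768, 0.4672, 0.2306]), 'tool_rot': array([ 0.1799,  0.9837, -0.0008, -0.0001]), 'ft_force': array([ 0.9655, -0.1659,  0.0893]), 'ft_torque': array([ 0.002 , -0.0025,  0.0662]), 'grasp_force': 0.0, 'grip_width': 0.08556295246133885}
```

View pics/top1.png

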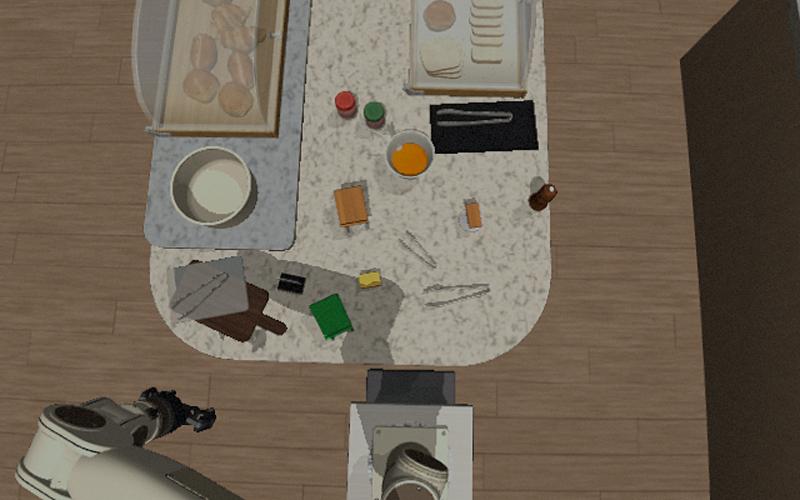

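View pics/scene0.png

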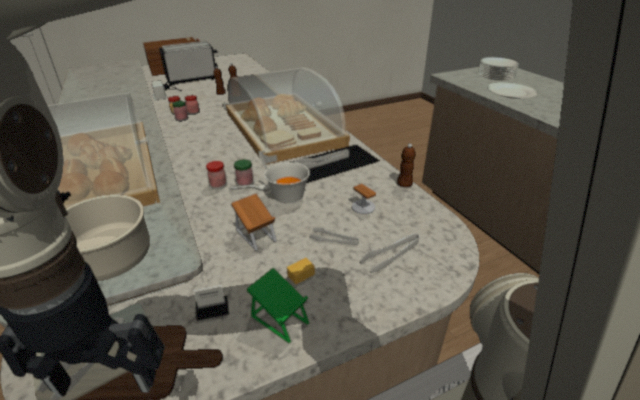

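The top view (800 px wide) shows the wooden deck at about (351,207), the rest at (473,215), the cheese at (370,280), the large tongs at (457,295) with a smaller pair at (418,250), the sign at (291,283), and the green decoy at (330,317). The scene view confirms these. Next I'll enlarge both for measuring.

```bash
python3 - <<'E'
import cv2,numpy as np
t=cv2.imread('pics/top0.png')
def c(x0,y0,x1,y1,s): return cv2.resize(t[y0:y1,x0:x1],None,fx=s,fy=s,interpolation=cv2.INTER_CUBIC)
# left: cheese/deck region, right: tongs/rest, all at 6x
a=c(260,140,325,240,6); b=c(330,150,398,250,6)
im=np.hstack([a,b])[:600]
for k in range(0,im.shape[1],60): cv2.line(im,(k,0),(k,5),(0,0,255),1)
for k in range(0,600,60): cv2.line(im,(0,k),(5,k),(0,0,255),1)
cv2.imwrite('pics/topz.png',im);print(im.shape)
E
```

```text
(600, 798, 3)
```

View pics/topz.png

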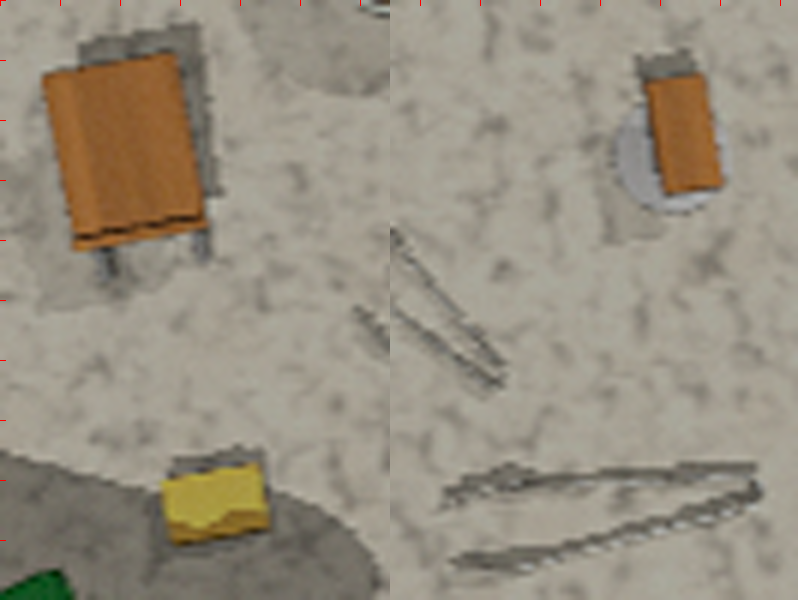

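```bash
cat > m0.py <<'E'
from h import *
np.set_printoptions(precision=4,suppress=True)
L=lambda p:[((x+.5)/6-.5+260,(y+.5)/6-.5+140) for x,y in p]
R=lambda p:[((x-390+.5)/6-.5+330,(y+.5)/6-.5+150) for x,y in p]
s=np.sin(np.radians(24))
print('deck back',ray('top',L([(43,75),(178,55)]),.08+.048*s))
print('lip front',ray('top',L([(73,250),(205,230)]),.08-.048*s+.009))
print('rest',ray('top',R([(646,80),(705,73),(722,187),(664,193)]),.062))
print('cheese top',ray('top',L([(162,480),(258,463),(268,515),(172,531)]),.03))
print('tongs',ray('top',R([(757,467),(762,490),(447,500),(452,565)]),.015))
E
python3 m0.py
```

```text
deck back [[0.688  0.2113 0.0995]
 [0.7004 0.1398 0.0995]]
lip front [[0.5992 0.1954 0.0695]
 [0.6117 0.1246 0.0695]]
rest [[ 0.669  -0.1297  0.062 ]
 [ 0.6736 -0.162   0.062 ]
 [ 0.6104 -0.1711  0.062 ]
 [ 0.6064 -0.1396  0.062 ]]
cheese top [[0.48   0.1468 0.03  ]
 [0.4905 0.0946 0.03  ]
 [0.4622 0.0883 0.03  ]
 [0.4523 0.1403 0.03  ]]
tongs [[ 0.4631 -0.1969  0.015 ]
 [ 0.4505 -0.1996  0.015 ]
 [ 0.4413 -0.0264  0.015 ]
 [ 0.4058 -0.0298  0.015 ]]
```

{"method": "step_arm", "body": {"targets": "1 0.3 -0.44 0.06 0 0 -0.73;1 0.3 -0.44 0.06 0 0 -0.73;1 0.3 -0.44 0.06 0 0 -0.73;1 0.3 -0.44 0.06 0 0 -0.73;1 0.3 -0.44 0.06 0 0 -0.73;1 0.3 -0.44 0.06 0 0 -0.73;1 0.3 -0.44 0.06 0 0 -0.73"}}

```text
clock: 0.73
eef_pos: [0.3286, 0.2443, 0.2618]
tool_rot: [0.452, 0.892, -0.0, 0.001]
ft_force: [0.2, 0.5, 0.4]
grip_width: 0.0855
grasp_force: 0.0
```

{"method": "step_arm", "body": {"targets": "1 0.3 -0.44 0 0 0 -0.73;1 0.3 -0.44 0 0 0 -0.73;1 0.3 -0.44 0 0 0 -0.73;1 0.3 -0.44 0 0 0 -0.73;1 0.3 -0.44 0 0 0 -0.73;1 0.3 -0.44 0 0 0 -0.73;1 0.3 -0.44 0 0 0 -0.73;1 0.3 -0.44 0 0 0 -0.73;1 0.3 -0.44 0 0 0 -0.73"}}

```text
clock: 1.48
eef_pos: [0.4768, 0.0268, 0.2606]
tool_rot: [0.686, 0.728, -0.0, -0.001]
ft_force: [-0.0, 1.0, -0.5]
grip_width: 0.0855
grasp_force: 0.0
```

```bash
python3 - <<'E'
from h import *
import pickle
np.set_printoptions(precision=4,suppress=True)
c=K('wrist'); im=bot.camera('wrist')[:,:,::-1]; cv2.imwrite('pics/w1.png',im); pickle.dump(c,open('w1.pkl','wb'))
cv2.imwrite('pics/w1z.png',cv2.resize(im,(800,500),interpolation=cv2.INTER_CUBIC))
o=bot.get_obs();print(o['eef_pos'],o['tool_rot'],o['joint_pos'],o['clock'],c[2])
E
```

```text
[0.4764 0.0277 0.2608] [ 0.685   0.7286 -0.0004 -0.0007] [0.0578 0.1855 0.0117 1.3985 0.0005 1.5669] 1.5333 [[ 0.9982 -0.0583 -0.0137  0.4737]
 [ 0.0598  0.9635  0.2609  0.0927]
 [-0.002  -0.2612  0.9653  0.4034]
 [ 0.      0.      0.      1.    ]]
```

View pics/w1z.png

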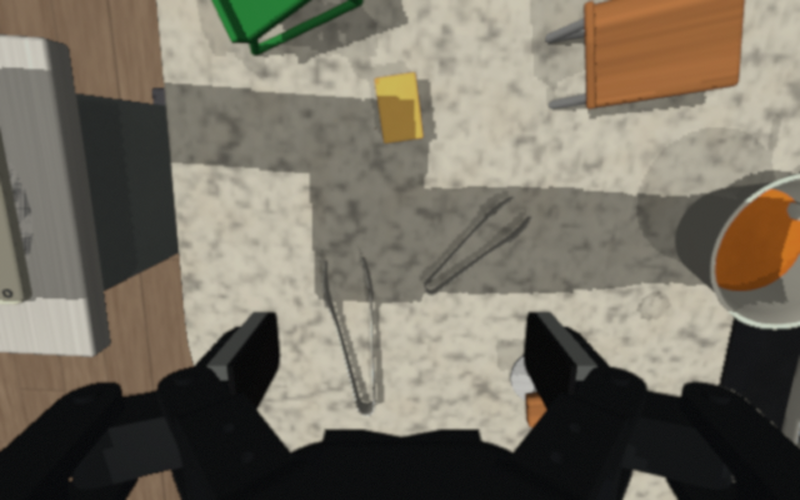

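```bash
python3 - <<'E'
import cv2,numpy as np
t=cv2.imread('pics/w1.png')
c=lambda x0,y0,x1,y1: cv2.resize(t[y0:y1,x0:x1],None,fx=4,fy=4,interpolation=cv2.INTER_CUBIC)
im=np.zeros((600,800,3),np.uint8)
im[0:560,0:240]=c(252,197,312,337); im[0:368,240:800]=c(460,0,600,92); im[368:600,240:440]=c(295,56,345,114)
im[368:600,460:800]=cv2.resize(t[265:345,405:522],(340,232),interpolation=cv2.INTER_CUBIC)
for k in range(0,800,50): cv2.line(im,(k,0),(k,6),(0,0,255),1)
for k in range(0,600,50): cv2.line(im,(0,k),(6,k),(0,0,255),1); cv2.line(im,(240,k),(246,k),(0,0,255),1)
cv2.imwrite('pics/w1c.png',im)
E
```

```text
(no output)
```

View pics/w1c.png

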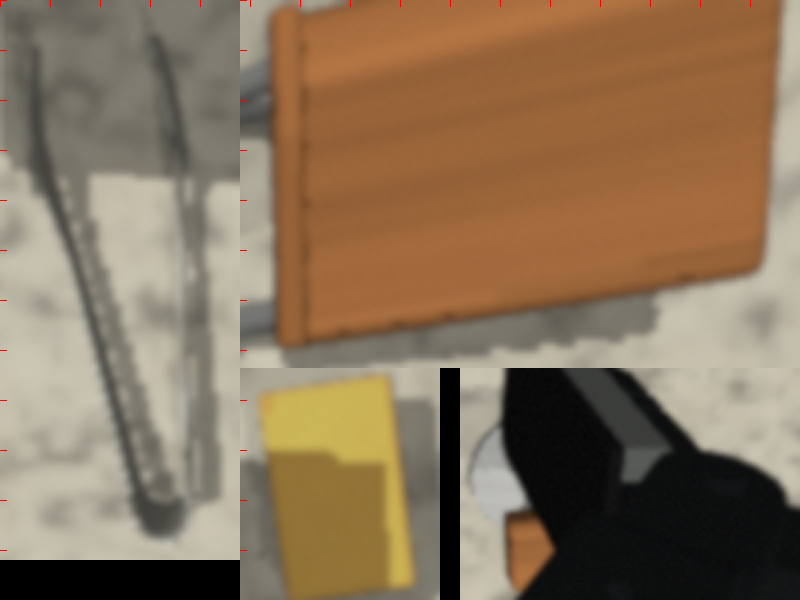

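```bash
cat > m1.py <<'E'
from h import *
import pickle
from scipy.optimize import least_squares
np.set_printoptions(precision=4,suppress=True)
c=pickle.load(open('w1.pkl','rb'))
f=lambda p,ox,oy,x0,y0:[((x-ox+.5)/4-.5+x0,(y-oy+.5)/4-.5+y0) for x,y in p]
ch=ray('w',f([(262,396),(389,374),(414,585),(288,598)],240,368,295,56),.03,c)
print('cheese',ch,ch.mean(0),[np.linalg.norm(ch[i]-ch[(i+1)%4]) for i in range(4)])
v=ch[0]+ch[1]-ch[2]-ch[3]; w=ch[1]+ch[2]-ch[0]-ch[3]
print('yaw y-90',np.degrees(np.arctan2(-v[0],v[1])),'yaw x',np.degrees(np.arctan2(w[1],w[0])))
px=np.array(f([(272,10),(285,345),(307,343),(762,268)],240,0,460,0))
a=np.radians(24)
# deck model: lip outer top corners (-.048?), lip inner base, back corner
M=np.array([[-.049,.037,.012],[-.049,-.037,.012],[-.041,-.037,.012],[.048,-.037,0]])
def W(p,M=M):
    x,y,yaw=p; cy,sy=np.cos(yaw),np.sin(yaw)
    ex=np.array([cy*np.cos(a),sy*np.cos(a),np.sin(a)]); ey=np.array([-sy,cy,0]); 
    return np.array([x,y,.08])+M@np.array([ex,ey,np.cross(ex,ey)])
r=least_squares(lambda p:(proj('w',W(p),c)-px).ravel(),[.65,.168,.17])
print('deck',r.x,np.degrees(r.x[2]),r.fun)
t=f([(160,538),(35,45),(153,35)],0,0,252,197)
T=ray('w',t,[.015,.022,.022],c);print('tongs',T)
m=(T[1]+T[2])/2; d=m-T[0];print('len',np.linalg.norm(d[:2]),'ang',np.degrees(np.arctan2(d[1],d[0])),'bal',T[0]+d*98/178,'w',np.linalg.norm(T[1]-T[2]))
print('lip from top',proj('top',W(r.x)))
print('mill',ray('top',[(430,167)],0),'sign',ray('top',[(233,226)],0.03))
E
python3 m1.py
```

```text
cheese [[0.4478 0.1404 0.03  ]
 [0.4811 0.1478 0.03  ]
 [0.4916 0.0947 0.03  ]
 [0.4572 0.0891 0.03  ]] [0.4694 0.118  0.03  ] [np.float64(0.03408823643609027), np.float64(0.05417855777505839), np.float64(0.03490514903035241), np.float64(0.0521258542792516)]
yaw y-90 10.804319118254316 yaw x 10.79562787590874
deck [0.6538 0.1692 0.2026] 11.607830899237587 [-1.2537 -1.5083 -2.7269  0.9544  1.053   0.0232  2.6577  0.9194]
tongs [[ 0.4499 -0.2029  0.015 ]
 [ 0.4059 -0.0257  0.022 ]
 [ 0.4417 -0.0204  0.022 ]]
len 0.18173470665321975 ang 98.25125771368957 bal [ 0.4355 -0.1039  0.0189] w 0.03614449990551395
lip from top [[271.6504 181.6026]
 [294.2373 177.5532]
 [293.7773 175.1638]
 [288.6667 147.5849]]
mill [[ 0.6747 -0.3356  0.    ]] sign [[0.4547 0.3222 0.03  ]]
```

```bash
python3 - <<'E'
from h import *
np.set_printoptions(precision=4,suppress=True)
for z in (.06,.1): print(ray('top',np.array([(310,308),(338,294),(352,328),(325,338)])*.8,z))
E
```

```text
[[0.3889 0.2629 0.06  ]
 [0.4261 0.1932 0.06  ]
 [0.3416 0.1541 0.06  ]
 [0.315  0.2211 0.06  ]]
[[0.388  0.2547 0.1   ]
 [0.4239 0.1873 0.1   ]
 [0.3422 0.1494 0.1   ]
 [0.3165 0.2143 0.1   ]]
```

{"method": "step_arm", "body": {"targets": "1 -0.014 0.181 -0.2 0 0 0.162;1 -0.014 0.181 -0.2 0 0 0.162;1 -0.014 0.181 -0.2 0 0 0.162;1 -0.014 0.181 -0.2 0 0 0.162"}}

```text
clock: 1.87
eef_pos: [0.4654, 0.1216, 0.1569]
tool_rot: [0.635, 0.773, -0.003, -0.003]
ft_force: [-1.3, -0.7, -0.6]
grip_width: 0.0854
grasp_force: 0.0
```

{"method": "step_arm", "body": {"targets": "1 0 0 -0.2 0 0 0;1 0 0 -0.2 0 0 0;1 0 0 -0.2 0 0 0;1 0 0 -0.2 0 0 0;1 0 0 -0.2 0 0 0;1 0 0 -0.2 0 0 0"}}

```text
clock: 2.37
eef_pos: [0.4713, 0.119, 0.0632]
tool_rot: [0.637, 0.771, 0.001, 0.001]
ft_force: [-0.5, -0.4, 1.0]
grip_width: 0.0853
grasp_force: 0.0
```

```bash
cat > s.py <<'E'
from h import *
from scipy.spatial.transform import Rotation as R
np.set_printoptions(precision=4,suppress=True)
o=bot.get_obs(); r=R.from_quat(o['tool_rot']).as_matrix()
print(o['clock'],o['eef_pos'],'y',r[:,1],'z',r[:,2],'yaw',np.degrees(np.arctan2(r[1,1],r[0,1])),o['joint_pos'],o['ft_force'],o['grip_width'])
E
python3 s.py
```

```text
2.3667 [0.4713 0.119  0.0632] y [0.9819 0.1894 0.0032] z [ 0.0031  0.0007 -1.    ] yaw 10.92010838362178 [ 0.2473  0.3555 -0.3089  0.9032 -0.0001  1.6275] [-0.5251 -0.3502  0.9529] 0.08530402405275163
```

{"method": "step_arm", "body": {"targets": "1 -0.003 -0.002 -0.06 0 0 0;1 -0.003 -0.002 -0.1 0 0 0;1 -0.003 -0.002 -0.122 0 0 0;1 -0.003 -0.002 -0.122 0 0 0;1 -0.003 -0.002 -0.122 0 0 0;0.2 -0.003 -0.002 -0.122 0 0 0;0 -0.003 -0.002 -0.122 0 0 0;-0.4 -0.003 -0.002 -0.122 0 0 0;-0.4 -0.003 -0.002 -0.122 0 0 0;-0.4 -0.003 -0.002 -0.122 0 0 0"}}

```text
clock: 3.2
eef_pos: [0.4695, 0.1174, 0.0014]
tool_rot: [0.637, 0.771, 0.001, 0.001]
ft_force: [0.0, 0.1, 6.2]
grip_width: 0.0354
grasp_force: 61.2
```

{"method": "step_arm", "body": {"targets": "-0.4 0 0 0 0 0 0;-0.4 0 0 0 0 0 0;-0.4 0 0 0 0 0 0;-0.4 0 0 0 0 0 0"}}

```text
clock: 3.53
eef_pos: [0.4695, 0.1174, 0.0014]
tool_rot: [0.637, 0.771, 0.001, 0.001]
ft_force: [-0.6, 0.7, 4.6]
grip_width: 0.035
grasp_force: 61.2
```

{"method": "step_arm", "body": {"targets": "-0.4 0 0 0.04 0 0 0;-0.4 0 0 0.1 0 0 0;-0.4 0 0 0.18 0 0 0;-0.4 0 0 0.26 0 0 0;-0.4 0 0 0.34 0 0 0;-0.4 0 0 0.42 0 0 0;-0.4 0 0 0.5 0 0 0;-0.4 0.08 0 0.5 0 0 0;-0.4 0.16 0 0.5 0 0 0;-0.4 0.24 0 0.5 0 0 0"}}

```text
clock: 4.37
eef_pos: [0.5899, 0.1173, 0.2523]
tool_rot: [0.637, 0.771, 0.001, 0.001]
ft_force: [-0.6, 0.2, -1.4]
grip_width: 0.0353
grasp_force: 60.3
```

{"method": "step_arm", "body": {"targets": "-0.4 0.06 0 0 0 0 0;-0.4 0.06 0 0 0 0 0;-0.4 0.06 0 0 0 0 0;-0.4 0.06 0 0 0 0 0"}}

```text
clock: 4.7
eef_pos: [0.6175, 0.117, 0.2493]
tool_rot: [0.637, 0.771, -0.001, -0.001]
ft_force: [-0.0, -0.7, -0.3]
grip_width: 0.0346
grasp_force: 60.5
```

```bash
python3 s.py; python3 - <<'E'
from h import *
import pickle
c=K('wrist'); im=bot.camera('wrist')[:,:,::-1]; cv2.imwrite('pics/w2.png',im); pickle.dump(c,open('w2.pkl','wb'))
cv2.imwrite('pics/w2z.png',cv2.resize(im,(800,500),interpolation=cv2.INTER_CUBIC))
print(K('wrist')[2]-c[2], c[2][:3,3])
E
```

```text
4.7 [0.6175 0.117  0.2493] y [ 0.9821  0.1883 -0.0029] z [-0.0028 -0.0004 -1.    ] yaw 10.85642951653395 [0.1872 0.5048 0.4376 1.5065 0.0001 1.5685] [-0.0027 -0.7204 -0.3109] 0.03460969632637178
[[-4.52928473e-05  9.03499746e-05 -1.29580598e-03 -4.17489631e-04]
 [ 2.52219225e-04  9.58545632e-06 -2.20071186e-04  7.08770652e-05]
 [ 1.29199851e-03 -2.83167330e-05 -4.50665004e-06  8.69093205e-04]
 [ 0.00000000e+00  0.00000000e+00  0.00000000e+00  0.00000000e+00]] [0.6059403  0.18187754 0.39200129]
```

View pics/w2z.png

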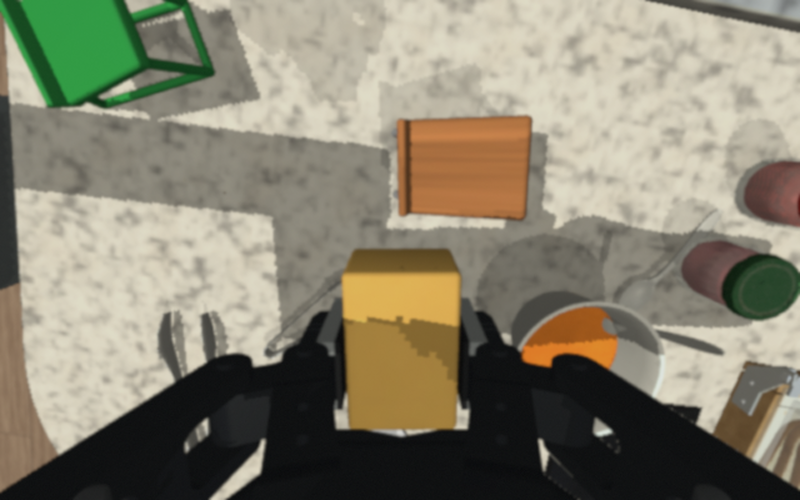

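The cheese is held square, and the deck is clear at (400–530, 115–220). I'll enlarge the deck.

```bash
python3 - <<'E'
import cv2
im=cv2.resize(cv2.imread('pics/w2.png')[85:180,310:435],None,fx=6,fy=6,interpolation=cv2.INTER_CUBIC)
for k in range(0,750,50): cv2.line(im,(k,0),(k,8),(0,0,255),1)
for k in range(0,570,50): cv2.line(im,(0,k),(8,k),(0,0,255),1)
cv2.imwrite('pics/w2c.png',im)
E
```

```text
(no output)
```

View pics/w2c.png

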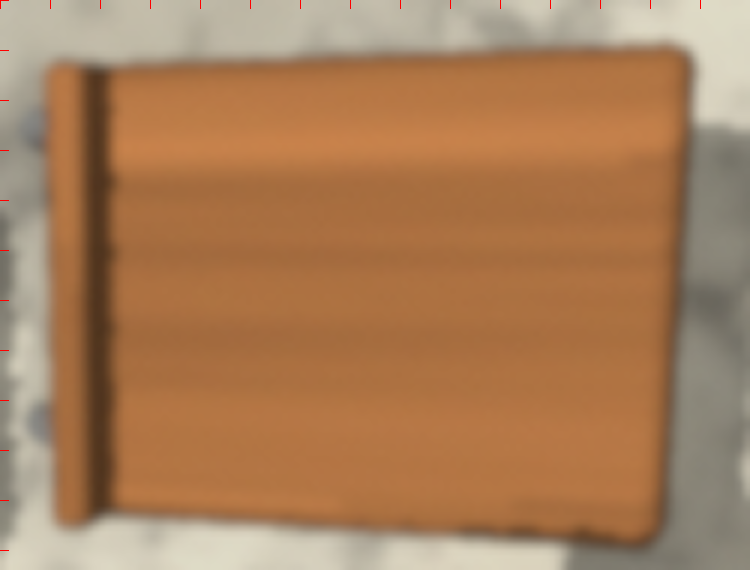

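```bash
cat > m2.py <<'E'
from h import *
import pickle
from scipy.optimize import least_squares
np.set_printoptions(precision=4,suppress=True)
c=pickle.load(open('w2.pkl','rb'))
P=[(112,68),(115,513),(85,64),(90,521),(693,46),(657,546)]
px=np.array([((x+.5)/6-.5+310,(y+.5)/6-.5+85) for x,y in P])
a=np.radians(24)
M=np.array([[-.041,.037,0],[-.041,-.037,0],[-.041,.037,.012],[-.041,-.037,.012],[.048,.037,0],[.048,-.037,0]])
def W(p,M=M):
    x,y,yaw=p; cy,sy=np.cos(yaw),np.sin(yaw)
    ex=np.array([cy*np.cos(a),sy*np.cos(a),np.sin(a)]); ey=np.array([-sy,cy,0]); 
    return np.array([x,y,.08])+M@np.array([ex,ey,np.cross(ex,ey)])
r=least_squares(lambda p:(proj('w',W(p),c)-px).ravel(),[.65,.168,.17])
print('deck',r.x,np.degrees(r.x[2]),r.fun.reshape(-1,2))
E
python3 m2.py
```

```text
deck [0.6533 0.1688 0.2028] 11.621493641098027 [[ 0.2073 -1.2573]
 [ 0.2416  0.9078]
 [-0.3438 -1.073 ]
 [-0.3168  1.6184]
 [ 0.0095 -1.0755]
 [ 0.2016  1.3446]]
```

{"method": "step_arm", "body": {"targets": "-0.4 -0.036 0.066 0 0 0 0.14;-0.4 -0.036 0.066 0 0 0 0.28;-0.4 -0.036 0.066 0 0 0 0.42;-0.4 -0.036 0.066 0 0 0 0.56;-0.4 -0.036 0.066 0 0 0 0.7;-0.4 -0.036 0.066 0 0 0 0.84;-0.4 -0.036 0.066 0 0 0 1;-0.4 -0.036 0.066 0 0 0 1"}}

```text
clock: 5.42
eef_pos: [0.5992, 0.1503, 0.2518]
tool_rot: [0.292, 0.956, 0.0, 0.001]
ft_force: [-0.5, 0.5, -1.3]
grip_width: 0.0354
grasp_force: 60.5
```

{"method": "step_arm", "body": {"targets": "-0.4 0 0 0 0 0 0.14;-0.4 0 0 0 0 0 0.28;-0.4 0 0 0 0 0 0.42;-0.4 0 0 0 0 0 0.56;-0.4 0 0 0 0 0 0.7;-0.4 0 0 0 0 0 0.84;-0.4 0 0 0 0 0 1;-0.4 0 0 0 0 0 1;-0.4 0 0 0 0 0 1"}}

```text
clock: 6.17
eef_pos: [0.5998, 0.1502, 0.2511]
tool_rot: [-0.092, 0.996, 0.0, 0.0]
ft_force: [-0.0, 0.8, -0.8]
grip_width: 0.0351
grasp_force: 60.5
```

{"method": "step_arm", "body": {"targets": "-0.4 0 0 0 0.03 -0.13 0;-0.4 0 0 0 0.055 -0.26 0.01;-0.4 0 0 0 0.08 -0.4 0.015;-0.4 0 0 0 0.107 -0.522 0.017;-0.4 0 0 0 0.107 -0.522 0.017;-0.4 0 0 0 0.107 -0.522 0.017"}}

```text
clock: 6.67
eef_pos: [0.5973, 0.1495, 0.2491]
tool_rot: [-0.098, 0.974, 0.022, 0.204]
ft_force: [0.0, -0.5, -0.3]
grip_width: 0.0351
grasp_force: 60.6
```

```bash
cat >> s.py <<'E'
import sys
if len(sys.argv)>1:
    # target: pos x y z, closing yaw deg, tilt deg -> shift and turn in move units
    x,y,z,yw,t=map(float,sys.argv[1:6])
    ey=np.array([np.cos(np.radians(yw)),np.sin(np.radians(yw)),0]); up=np.array([0,0,1.])
    T=R.from_rotvec(ey*-np.radians(t))
    Y=ey; Z=T.apply(-up); G=np.column_stack([np.cross(Y,Z),Y,Z])
    print('shift',(np.array([x,y,z])-o['eef_pos'])/.5,'turn',R.from_matrix(G@r.T).as_rotvec()/(np.pi/4))
E
python3 s.py .6111 .1601 .1499 101.62 24
```

```text
6.6667 [0.5973 0.1495 0.2491] y [-0.2     0.9798  0.0033] z [ 0.3926  0.0832 -0.9159] yaw 101.53704917001336 [ 0.2542  0.1567 -0.1431  0.8584 -0.0182  0.0497] [ 0.0469 -0.4793 -0.34  ] 0.03510614263683609
shift [ 0.0277  0.0213 -0.1985] turn [-0.0026 -0.0082  0.0018]
```

{"method": "step_arm", "body": {"targets": "-0.4 0.028 0.021 -0.07 0 -0.008 0;-0.4 0.028 0.021 -0.14 0 -0.008 0;-0.4 0.028 0.021 -0.198 0 -0.008 0;-0.4 0.028 0.021 -0.198 0 -0.008 0;-0.4 0.028 0.021 -0.198 0 -0.008 0;-0.4 0.028 0.021 -0.198 0 -0.008 0"}}

```text
clock: 7.17
eef_pos: [0.618, 0.1615, 0.1545]
tool_rot: [-0.099, 0.972, 0.022, 0.212]
ft_force: [0.3, 1.0, -0.2]
grip_width: 0.0352
grasp_force: 60.5
```

```bash
python3 s.py .6405 .1662 .0823 101.62 24
```

```text
7.1667 [0.618  0.1615 0.1545] y [-0.2013  0.9795  0.0017] z [ 0.4072  0.0853 -0.9093] yaw 101.6157692776889 [ 0.2677  0.2674 -0.2708  0.6042 -0.0254  0.0598] [ 0.2672  0.9563 -0.2073] 0.03516126447475767
shift [ 0.045   0.0094 -0.1444] turn [-0.0048  0.0123  0.0001]
```

{"method": "step_arm", "body": {"targets": "-0.4 0 0 0 0 0 0;-0.4 0 0 0 0 0 0;-0.4 0 0 0 0 0 0"}}

```text
clock: 7.42
eef_pos: [0.6159, 0.161, 0.1538]
tool_rot: [-0.099, 0.972, 0.022, 0.211]
ft_force: [-0.3, -0.3, -0.6]
grip_width: 0.0352
grasp_force: 60.5
```

```bash
python3 s.py .6405 .1662 .0823 101.62 24
```

```text
7.4167 [0.6159 0.161  0.1538] y [-0.2019  0.9794  0.0014] z [ 0.4066  0.0852 -0.9096] yaw 101.6495049625236 [ 0.2678  0.2646 -0.2764  0.6022 -0.0254  0.0592] [-0.3287 -0.3405 -0.6374] 0.03517008619399067
shift [ 0.0492  0.0105 -0.143 ] turn [-0.0042  0.0115 -0.0006]
```

{"method": "step_arm", "body": {"targets": "-0.4 0.016 0.003 -0.048 0 0.008 0;-0.4 0.032 0.007 -0.096 0 0.008 0;-0.4 0.04 0.009 -0.12 0 0.008 0;-0.4 0.046 0.01 -0.14 0 0.008 0;-0.4 0.046 0.01 -0.14 0 0.008 0;-0.4 0.046 0.01 -0.14 0 0.008 0;-0.4 0.046 0.01 -0.14 0 0.008 0;-0.4 0.046 0.01 -0.14 0 0.008 0"}}

```text
clock: 8.08
eef_pos: [0.6383, 0.1658, 0.0828]
tool_rot: [-0.099, 0.973, 0.022, 0.208]
ft_force: [2.8, 0.6, -0.7]
grip_width: 0.0351
grasp_force: 61.5
```

```bash
python3 s.py .6429 .1667 .0768 101.62 24
```

```text
8.0833 [0.6383 0.1658 0.0828] y [-0.2022  0.9793  0.0025] z [ 0.3997  0.0848 -0.9127] yaw 101.66325138523428 [ 0.2646  0.3915 -0.3026  0.4563 -0.0226  0.0567] [ 2.7541  0.5744 -0.7329] 0.03511315302142587
shift [ 0.0092  0.0018 -0.0121] turn [-0.0036  0.0019 -0.001 ]
```

{"method": "step_arm", "body": {"targets": "-0.4 0.006 0.001 0.003 -0.003 0.002 0;-0.4 0.006 0.001 0.003 -0.003 0.002 0;-0.4 0.008 0.0015 -0.002 -0.003 0.002 0;-0.4 0.0095 0.002 -0.006 -0.003 0.002 0;-0.4 0.0095 0.002 -0.006 -0.003 0.002 0;-0.4 0.0095 0.002 -0.006 -0.003 0.002 0"}}

```text
clock: 8.58
eef_pos: [0.6418, 0.1666, 0.0778]
tool_rot: [-0.099, 0.973, 0.021, 0.205]
ft_force: [0.3, -0.1, -1.8]
grip_width: 0.0351
grasp_force: 61.8
```

```bash
python3 s.py .6429 .1667 .0768 101.62 24
```

```text
8.5833 [0.6418 0.1666 0.0778] y [-0.2023  0.9793  0.0004] z [ 0.3951  0.082  -0.915 ] yaw 101.67149946551145 [ 0.2651  0.4064 -0.2922  0.4576 -0.0244  0.0564] [ 0.2956 -0.108  -1.8277] 0.03510224829918731
shift [ 0.0022  0.0003 -0.0019] turn [ 0.0004 -0.0045 -0.0011]
```

{"method": "step_arm", "body": {"targets": "-0.4 0.0008 0 -0.0018 0 -0.004 0;-0.4 0.0012 0 -0.0027 0 -0.004 0;-0.4 0.0012 0 -0.0027 0 -0.004 0;-0.4 0.0012 0 -0.0027 0 -0.004 0"}}

```text
clock: 8.92
eef_pos: [0.6421, 0.1666, 0.0775]
tool_rot: [-0.1, 0.973, 0.021, 0.207]
ft_force: [-6.7, -0.6, 5.9]
grip_width: 0.035
grasp_force: 62.9
```

```bash
python3 s.py .6429 .1667 .0768 101.62 24; python3 - <<'E'
from h import *
a=bot.camera('wrist')[:,:,::-1]; b=bot.camera('scene')[95:295,170:310,::-1]
cv2.imwrite('pics/p1.png',np.hstack([cv2.resize(a[:, 100:540],(400,364)),cv2.resize(b,(255,364),interpolation=cv2.INTER_CUBIC)]))
E
```

```text
8.9167 [0.6421 0.1666 0.0775] y [-0.2024  0.9793 -0.0002] z [ 0.3986  0.0822 -0.9134] yaw 101.67695705228036 [ 0.2653  0.4058 -0.296   0.4506 -0.0252  0.0561] [-6.7168 -0.5907  5.9395] 0.03503413272775128
shift [ 0.0016  0.0003 -0.0014] turn [ 0.0001  0.0004 -0.0013]
```

View pics/p1.png

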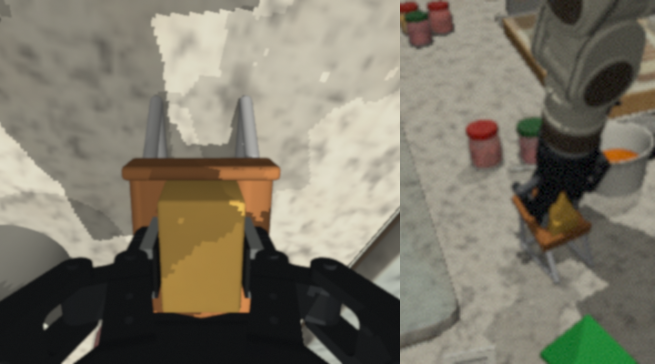

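{"method": "step_arm", "body": {"targets": "-0.1 0 0 0 0 0 0;0.1 0 0 0 0 0 0;0.3 0 0 0 0 0 0;0.3 0 0 0 0 0 0;0.3 0 0 0 0 0 0;0.3 -0.012 -0.002 0.027 0 0 0;0.3 -0.024 -0.005 0.055 0 0 0;0.3 -0.048 -0.01 0.11 0 0 0;0.3 -0.072 -0.015 0.165 0 0 0;0.3 -0.096 -0.02 0.22 0 0 0"}}

```text
clock: 9.85
eef_pos: [0.594, 0.1564, 0.1874]
tool_rot: [-0.099, 0.973, 0.021, 0.207]
ft_force: [0.2, -0.5, 1.0]
grip_width: 0.0555
grasp_force: 0.0
```

{"method": "step_arm", "body": {"targets": "1 0 0 0.1 0 0 0;1 0 0 0.15 0 0 0;1 0 0 0.15 0 0 0"}}

```text
clock: 10.1
eef_pos: [0.5994, 0.1579, 0.2727]
tool_rot: [-0.099, 0.971, 0.022, 0.216]
ft_force: [1.3, 0.5, 1.5]
grip_width: 0.0857
grasp_force: 0.0
```

```bash
python3 s.py .50 -.03 .26 11 0; python3 - <<'E'
from h import *
a=bot.camera('wrist')[:,:,::-1]; b=bot.camera('scene')[165:265,210:310,::-1]
cv2.imwrite('pics/p2.png',np.hstack([cv2.resize(a[:, 100:540],(440,400)),cv2.resize(b,(355,400),interpolation=cv2.INTER_CUBIC)]))
E
```

```text
10.1 [0.5994 0.1579 0.2727] y [-0.2021  0.9794  0.0008] z [ 0.4142  0.0863 -0.9061] yaw 101.66256483218397 [ 0.2712  0.1378 -0.1139  0.8831 -0.0278  0.0616] [1.3256 0.4856 1.49  ] 0.08573213883946991
shift [-0.1988 -0.3757 -0.0254] turn [ 0.3416  0.5149 -1.9794]
```

View pics/p2.png

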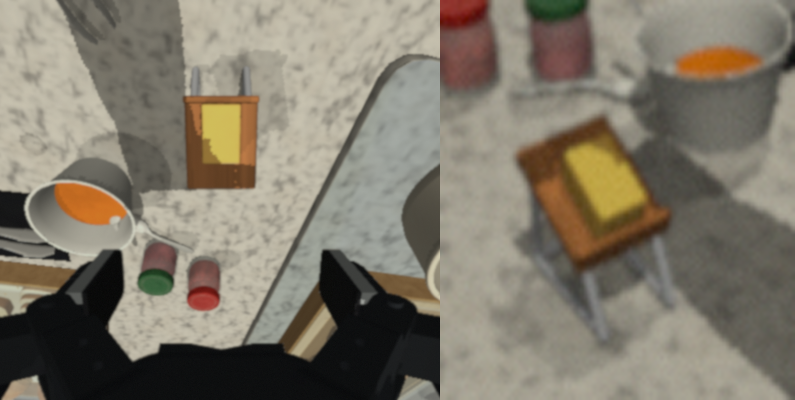

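The cheese lies flat on the deck, centred and against the lip side, with its long side up the slope. Now the tongs.

{"method": "step_arm", "body": {"targets": "1 -0.04 -0.03 0 -0.03 0.14 0;1 -0.08 -0.06 0 -0.06 0.28 0;1 -0.1 -0.1 0 -0.085 0.42 0;1 -0.12 -0.12 0 -0.11 0.535 0;1 -0.12 -0.12 0 -0.11 0.535 0"}}

```text
clock: 10.62
eef_pos: [0.535, 0.0951, 0.2588]
tool_rot: [-0.101, 0.995, -0.001, -0.009]
ft_force: [-0.3, 0.1, -0.4]
grip_width: 0.0854
grasp_force: 0.0
```

{"method": "step_arm", "body": {"targets": "1 -0.03 -0.05 -0.02 0 0 -0.15;1 -0.06 -0.1 -0.02 0 0 -0.3;1 -0.09 -0.13 -0.02 0 0 -0.45;1 -0.12 -0.15 -0.02 0 0 -0.6;1 -0.15 -0.17 -0.02 0 0 -0.75;1 -0.17 -0.17 -0.02 0 0 -0.9;1 -0.19 -0.17 -0.02 0 0 -1;1 -0.19 -0.17 -0.02 0 0 -1"}}

```text
clock: 11.28
eef_pos: [0.4376, 0.0118, 0.2507]
tool_rot: [0.287, 0.958, 0.001, -0.005]
ft_force: [0.2, -0.4, 0.2]
grip_width: 0.0855
grasp_force: 0.0
```

{"method": "step_arm", "body": {"targets": "1 -0.01 -0.02 -0.02 0 0 -0.15;1 -0.01 -0.04 -0.04 0 0 -0.3;1 -0.01 -0.06 -0.06 0 0 -0.45;1 -0.01 -0.08 -0.08 0 0 -0.6;1 -0.01 -0.1 -0.08 0 0 -0.75;1 -0.01 -0.1 -0.08 0 0 -0.9;1 -0.01 -0.1 -0.08 0 0 -1;1 -0.01 -0.1 -0.08 0 0 -1;1 -0.01 -0.1 -0.08 0 0 -1;1 -0.01 -0.1 -0.08 0 0 -1"}}

```text
clock: 12.12
eef_pos: [0.4349, -0.038, 0.2115]
tool_rot: [0.63, 0.776, 0.003, -0.004]
ft_force: [0.1, 0.4, 0.4]
grip_width: 0.0856
grasp_force: 0.0
```

```bash
python3 s.py .44 -.04 .22 8 0; python3 - <<'E'
from h import *
print(proj('wrist',[[.4355,-.105,.008],[.45,-.2,.01],[.42,-.025,.01]]))
E
```

```text
12.1167 [ 0.4349 -0.038   0.2115] y [0.9787 0.2054 0.0003] z [-0.0017  0.0093 -1.    ] yaw 11.851557383011874 [-0.0936  0.128  -0.1869  1.2585  0.0091  1.2703] [0.0762 0.3928 0.4001] 0.08556015902801138
shift [ 0.0102 -0.0039  0.017 ] turn [-0.0119 -0.0018 -0.0856]
[[308.98027158 233.28362335]
 [305.20443831 309.53638883]
 [309.38268962 161.5051212 ]]
```

```bash
python3 - <<'E'
from h import *
import pickle
c=K('wrist'); im=bot.camera('wrist')[:,:,::-1]; cv2.imwrite('pics/w3.png',im); pickle.dump(c,open('w3.pkl','wb'))
print(np.abs(K('wrist')[2]-c[2]).max())
E
```

```text
0.0005640199505768106
```

{"method": "step_arm", "body": {"targets": "1 0.06 0 0.05 -0.012 0 0;1 0.12 0 0.1 -0.012 0 0;1 0.18 0 0.14 -0.012 0 0;1 0.24 0 0.14 -0.012 0 0;1 0.3 0 0.14 -0.012 0 0;1 0.36 0 0.14 -0.012 0 0;1 0.4 0 0.14 -0.012 0 0;1 0.4 0 0.14 -0.012 0 0;1 0.4 0 0.14 -0.012 0 0;1 0.4 0 0.14 -0.012 0 0"}}

```text
clock: 13.0
eef_pos: [0.6343, -0.0382, 0.2815]
tool_rot: [0.631, 0.776, -0.001, -0.001]
ft_force: [-0.0, 0.2, -0.3]
grip_width: 0.0856
grasp_force: 0.0
```

```bash
python3 s.py; python3 - <<'E'
from h import *
import pickle
c=K('wrist'); t2=bot.camera('wrist')[:,:,::-1]; cv2.imwrite('pics/w4.png',t2); pickle.dump(c,open('w4.pkl','wb'))
q=proj('w',[[.640,-.1506,.062]],c)[0]; print(q,np.abs(K('wrist')[2]-c[2]).max(),c[2][:3,3])
t=cv2.imread('pics/w3.png')
im=np.zeros((600,800,3),np.uint8)
g=lambda t,x0,y0,w,h,s: cv2.resize(t[y0:y0+h,x0:x0+w],None,fx=s,fy=s,interpolation=cv2.INTER_CUBIC)
A=g(t,270,140,100,200,3); im[:,:300]=A
x0,y0=int(q[0])-50,int(q[1])-60
B=g(t2,x0,y0,100,120,5);im[:B.shape[0],300:300+B.shape[1]]=B; print(x0,y0,B.shape)
for k in range(0,800,50): cv2.line(im,(k,0),(k,6),(0,0,255),1)
for k in range(0,600,50): cv2.line(im,(0,k),(6,k),(0,0,255),1); cv2.line(im,(300,k),(306,k),(0,0,255),1)
cv2.imwrite('pics/w34.png',im)
E
```

```text
13.0 [ 0.6343 -0.0382  0.2815] y [ 0.9791  0.2032 -0.003 ] z [-0.003  -0.0001 -1.    ] yaw 11.722685346877949 [-0.06    0.5211  0.5463  1.599  -0.0003  1.3062] [-0.0408  0.1897 -0.27  ] 0.08556143313087866
[307.04286601 262.21525452] 0.0007471427563540281 [0.62177104 0.02646525 0.42425439]
257 202 (600, 500, 3)
```

View pics/w34.png

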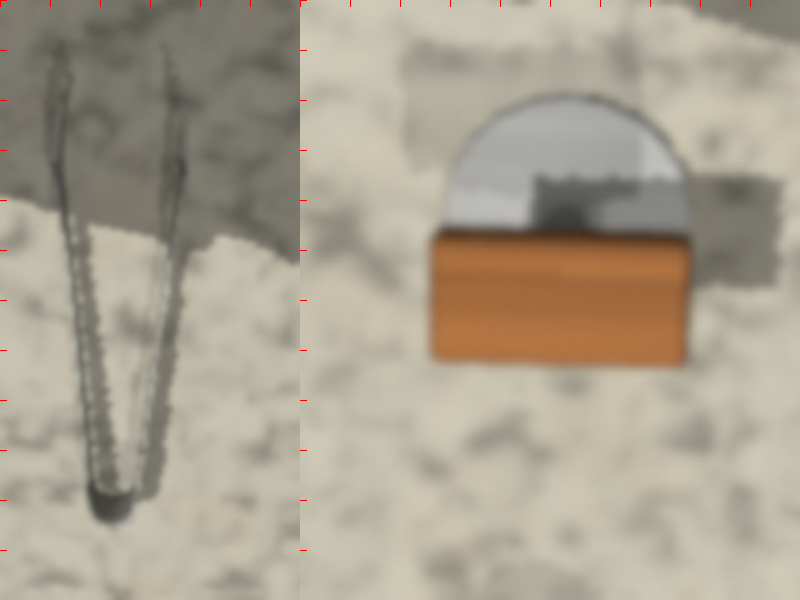

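```bash
cat > m3.py <<'E'
from h import *
import pickle
from scipy.optimize import least_squares
np.set_printoptions(precision=4,suppress=True)
c3,c4=[pickle.load(open(f'w{i}.pkl','rb')) for i in (3,4)]
px=np.array([((x-300+.5)/5-.5+257,(y+.5)/5-.5+202) for x,y in [(432,240),(690,240),(687,364),(432,361)]])
M=np.array([[-.032,.017],[.032,.017],[.032,-.017],[-.032,-.017]])
def W(p):
    x,y,t=p;r=np.array([[np.cos(t),np.sin(t)],[-np.sin(t),np.cos(t)]])
    return np.column_stack([M@r+[x,y],np.full(4,.062)])
r=least_squares(lambda p:(proj('w',W(p),c4)-px).ravel(),[.64,-.15,.14])
print('rest',r.x,np.degrees(r.x[2]),r.fun)
f=lambda p:[((x+.5)/3-.5+270,(y+.5)/3-.5+140) for x,y in p]
T=ray('w',f([(110,523),(88,490),(133,490),(70,300),(162,300),(53,165),(183,165),(62,45),(167,45)]),[.02,.02,.02,.015,.015,.02,.02,.01,.01],c3)
print(T)
mid=[T[0]]+[(T[i]+T[i+1])/2 for i in (1,3,5,7)]; wd=[np.linalg.norm(T[i]-T[i+1]) for i in (1,3,5,7)]
mid=np.array(mid);k=np.polyfit(mid[:4,1],mid[:4,0],1);print(mid,wd,'ang',np.degrees(np.arctan2(1,k[0])))
for z in (0,.01,.02): 
  a=ray('w',f([(110,523),(114,42)]),z,c3); print(z,a, np.linalg.norm(a[0]-a[1]))
print(k)
E
python3 m3.py
```

```text
rest [ 0.6419 -0.1499  0.1958] 11.22079255794007 [-1.0817 -0.824   0.7562 -0.3299  0.801   0.5806 -0.469   0.6976]
[[ 0.4516 -0.199   0.02  ]
 [ 0.4405 -0.1866  0.02  ]
 [ 0.4575 -0.183   0.02  ]
 [ 0.4193 -0.1134  0.015 ]
 [ 0.4527 -0.1064  0.015 ]
 [ 0.4042 -0.0627  0.02  ]
 [ 0.4489 -0.0534  0.02  ]
 [ 0.399  -0.022   0.01  ]
 [ 0.435  -0.0145  0.01  ]]
[[ 0.4516 -0.199   0.02  ]
 [ 0.449  -0.1848  0.02  ]
 [ 0.436  -0.1099  0.015 ]
 [ 0.4266 -0.058   0.02  ]
 [ 0.417  -0.0183  0.01  ]] [np.float64(0.017298571216587337), np.float64(0.03405372276292388), np.float64(0.045720882845353), np.float64(0.03685102869774307)] ang 100.03478982181488
0 [[ 0.4534 -0.2124  0.    ]
 [ 0.4165 -0.0185  0.    ]] 0.19734613977673068
0.01 [[ 0.4525 -0.2057  0.01  ]
 [ 0.4166 -0.0173  0.01  ]] 0.19178460850724827
0.02 [[ 0.4516 -0.199   0.02  ]
 [ 0.4168 -0.016   0.02  ]] 0.18622307723776585
[-0.177   0.4164]
```

The crop shows the rest's top face at about (432–690, 240–364). The tongs have their closed end at (110,523) and tips near (62,45) and (167,45). That puts the rest at (0.642, −0.150) with its long side at 11.2°, and the tongs' balance point at about (0.4345, −0.100) at 100°.

{"method": "step_arm", "body": {"targets": "1 -0.06 -0.02 -0.06 0 0 -0.038;1 -0.12 -0.04 -0.1 0 0 -0.038;1 -0.18 -0.06 -0.14 0 0 -0.038;1 -0.24 -0.08 -0.18 0 0 -0.038;1 -0.3 -0.1 -0.22 0 0 -0.038;1 -0.36 -0.12 -0.26 0 0 -0.038;1 -0.4 -0.124 -0.32 0 0 -0.038;1 -0.4 -0.124 -0.38 0 0 -0.038;1 -0.4 -0.124 -0.42 0 0 -0.038;1 -0.4 -0.124 -0.42 0 0 -0.038"}}

```text
clock: 13.88
eef_pos: [0.4303, -0.0997, 0.0694]
tool_rot: [0.643, 0.766, -0.002, -0.003]
ft_force: [-0.2, -0.2, -0.8]
grip_width: 0.0857
grasp_force: 0.0
```

{"method": "step_arm", "body": {"targets": "1 0 0 0 0 0 0;1 0 0 0 0 0 0;1 0 0 0 0 0 0"}}

```text
clock: 14.13
eef_pos: [0.4365, -0.1006, 0.0739]
tool_rot: [0.643, 0.766, 0.0, 0.001]
ft_force: [0.1, -0.5, -0.4]
grip_width: 0.0854
grasp_force: 0.0
```

```bash
python3 s.py .4345 -.100 .000 10 0
```

```text
14.1333 [ 0.4365 -0.1006  0.0739] y [0.9849 0.1733 0.0019] z [ 0.0021 -0.0011 -1.    ] yaw 9.97747450596551 [-0.2262  0.2771 -0.3916  0.8998 -0.0006  1.1704] [ 0.1061 -0.494  -0.4479] 0.08542472487696393
shift [-0.0039  0.0013 -0.1478] turn [0.0014 0.0027 0.0005]
```

{"method": "step_arm", "body": {"targets": "1 -0.003 0.001 -0.05 0 0 0;1 -0.003 0.001 -0.1 0 0 0;1 -0.003 0.001 -0.13 0 0 0;1 -0.003 0.001 -0.142 0 0 0;1 -0.003 0.001 -0.142 0 0 0;1 -0.003 0.001 -0.142 0 0 0;1 -0.003 0.001 -0.142 0 0 0"}}

```text
clock: 14.72
eef_pos: [0.4348, -0.1002, 0.0023]
tool_rot: [0.643, 0.766, 0.0, 0.001]
ft_force: [0.6, -0.9, -0.2]
grip_width: 0.0849
grasp_force: 0.0
```

```bash
python3 s.py .4345 -.100 .000 10 0
```

```text
14.7167 [ 0.4348 -0.1002  0.0023] y [0.9849 0.173  0.0008] z [ 0.001  -0.0008 -1.    ] yaw 9.96358776276338 [-0.226   0.3824 -0.4767  0.7106 -0.0005  1.1709] [ 0.5731 -0.933  -0.2041] 0.08493878520685388
shift [-0.0007  0.0003 -0.0046] turn [0.001  0.0013 0.0008]
```

{"method": "step_arm", "body": {"targets": "0.5 0 0 -0.0045 0 0 0;0.2 0 0 -0.0045 0 0 0;0.1 0 0 -0.0045 0 0 0;0 0 0 -0.0045 0 0 0;-0.1 0 0 -0.0045 0 0 0;-0.2 0 0 -0.0045 0 0 0;-0.3 0 0 -0.0045 0 0 0;-0.3 0 0 -0.0045 0 0 0;-0.3 0 0 -0.0045 0 0 0;-0.3 0 0 -0.0045 0 0 0"}}

```text
clock: 15.55
eef_pos: [0.4335, -0.0999, -0.0006]
tool_rot: [0.643, 0.766, -0.0, -0.0]
ft_force: [-2.2, 0.9, 6.6]
grip_width: 0.0379
grasp_force: 59.0
```

```bash
python3 s.py; python3 -c "
from h import *;print(bot.get_obs()['ft_torque'])"
```

```text
15.55 [ 0.4335 -0.0999 -0.0006] y [ 0.9849  0.173  -0.0011] z [-0.0011 -0.0001 -1.    ] yaw 9.96056176315942 [-0.2262  0.3866 -0.4806  0.7047 -0.0004  1.1708] [-2.1811  0.9189  6.5907] 0.03786137441283388
[0.13585711 0.2998553  0.03945405]
```

{"method": "step_arm", "body": {"targets": "-0.3 0 0 0.02 0 0 0;-0.3 0 0 0.06 0 0 0;-0.3 0 0 0.12 0 0 0;-0.3 0 0 0.18 0 0 0;-0.3 0 0 0.24 0 0 0;-0.3 0 0 0.28 0 0 0;-0.3 0 0 0.28 0 0 0;-0.3 0 0 0.28 0 0 0;-0.3 0 0 0.28 0 0 0"}}

```text
clock: 16.3
eef_pos: [0.4324, -0.0997, 0.1376]
tool_rot: [0.643, 0.766, -0.001, -0.002]
ft_force: [0.2, 0.2, -2.2]
grip_width: 0.0379
grasp_force: 60.3
```

```bash
python3 s.py .6419 -.1499 .10 11.22 0; python3 - <<'E'
from h import *
o=bot.get_obs();print(o['ft_torque'],o['grasp_force'])
im=bot.camera('wrist')[:,:,::-1]; cv2.imwrite('pics/w5.png',im)
E
```

```text
16.3 [ 0.4324 -0.0997  0.1376] y [ 0.9849  0.1729 -0.0036] z [-0.0037  0.0003 -1.    ] yaw 9.955652517977956 [-0.2262  0.2007 -0.302   1.0717 -0.0005  1.1709] [ 0.1842  0.2089 -2.228 ] 0.03787403778405871
shift [ 0.4191 -0.1005 -0.0753] turn [-0.0003 -0.0047  0.0281]
[0.05640412 0.03194764 0.01778293] 60.27395995850384
```

{"method": "step_arm", "body": {"targets": "-0.3 0.05 -0.015 0 0 0 0.028;-0.3 0.11 -0.03 0 0 0 0.028;-0.3 0.17 -0.045 0 0 0 0.028;-0.3 0.23 -0.06 0 0 0 0.028;-0.3 0.29 -0.075 0 0 0 0.028;-0.3 0.34 -0.09 0 0 0 0.028;-0.3 0.38 -0.1 0 0 0 0.028;-0.3 0.415 -0.1 -0.03 0 -0.004 0.028;-0.3 0.418 -0.1 -0.07 0 -0.004 0.028;-0.3 0.418 -0.1 -0.09 0 -0.004 0.028"}}

```text
clock: 17.18
eef_pos: [0.6408, -0.1493, 0.0883]
tool_rot: [0.635, 0.773, -0.001, -0.003]
ft_force: [-0.5, -0.1, -2.4]
grip_width: 0.0375
grasp_force: 60.3
```

{"method": "step_arm", "body": {"targets": "-0.3 0 0 0 0 0 0;-0.3 0 0 0 0 0 0;-0.3 0 0 0 0 0 0;-0.3 0 0 0 0 0 0;-0.3 0 0 0 0 0 0"}}

```text
clock: 17.6
eef_pos: [0.6429, -0.1501, 0.0953]
tool_rot: [0.635, 0.773, 0.001, 0.002]
ft_force: [-0.9, -0.3, -1.3]
grip_width: 0.0382
grasp_force: 60.3
```

```bash
python3 s.py .6419 -.1499 .0614 11.22 0
```

```text
17.6 [ 0.6429 -0.1501  0.0953] y [0.9809 0.1944 0.0036] z [ 0.0038 -0.0007 -1.    ] yaw 11.212662804522886 [-0.2294  0.634   0.2536  1.1865  0.0002  1.1457] [-0.9012 -0.2893 -1.2905] 0.03818281565747799
shift [-0.002   0.0003 -0.0679] turn [0.0009 0.0048 0.0002]
```

{"method": "step_arm", "body": {"targets": "-0.3 -0.001 0 -0.02 0 0.002 0;-0.3 -0.001 0 -0.038 0 0.002 0;-0.3 -0.001 0 -0.05 0 0.002 0;-0.3 -0.001 0 -0.056 0 0.002 0;-0.3 -0.001 0 -0.056 0 0.002 0;-0.3 -0.001 0 -0.056 0 0.002 0;-0.3 -0.001 0 -0.056 0 0.002 0;-0.3 -0.001 0 -0.056 0 0.002 0;-0.3 -0.001 0 -0.056 0 0.002 0;-0.3 -0.001 0 -0.056 0 0.002 0"}}

```text
clock: 18.43
eef_pos: [0.6421, -0.1499, 0.0661]
tool_rot: [0.635, 0.773, 0.0, 0.0]
ft_force: [-0.3, -0.3, -0.2]
grip_width: 0.038
grasp_force: 60.3
```

```bash
python3 s.py .6419 -.1499 .0614 11.22 0
```

```text
18.4333 [ 0.6421 -0.1499  0.0661] y [0.9809 0.1945 0.0004] z [ 0.0005 -0.0003 -1.    ] yaw 11.215035237858856 [-0.2293  0.6584  0.2172  1.1291 -0.0002  1.1457] [-0.3395 -0.3328 -0.2181] 0.03804234592865862
shift [-0.0004  0.0001 -0.0094] turn [0.0004 0.0006 0.0001]
```

{"method": "step_arm", "body": {"targets": "-0.3 0 0 -0.004 0 0 0;-0.3 0 0 -0.007 0 0 0;-0.3 0 0 -0.0085 0 0 0;-0.3 0 0 -0.0085 0 0 0;-0.3 0 0 -0.0085 0 0 0"}}

```text
clock: 18.85
eef_pos: [0.6418, -0.1498, 0.0616]
tool_rot: [0.635, 0.773, -0.0, -0.0]
ft_force: [-0.8, -0.5, 0.1]
grip_width: 0.0378
grasp_force: 60.4
```

{"method": "step_arm", "body": {"targets": "-0.3 0 0 -0.001 0 0 0;-0.3 0 0 -0.001 0 0 0;-0.3 0 0 -0.001 0 0 0"}}

```text
clock: 19.1
eef_pos: [0.6418, -0.1498, 0.0614]
tool_rot: [0.635, 0.773, -0.0, 0.0]
ft_force: [-1.5, 1.0, 4.3]
grip_width: 0.0376
grasp_force: 60.7
```

{"method": "step_arm", "body": {"targets": "-0.08 0 0 0 0 0 0;0 0 0 0 0 0 0;0.1 0 0 0 0 0 0;0.25 0 0 0 0 0 0;0.4 0 0 0 0 0 0;0.4 0 0 0 0 0 0;0.4 0 0 0 0 0 0"}}

```text
clock: 19.68
eef_pos: [0.6418, -0.1499, 0.0608]
tool_rot: [0.635, 0.773, -0.0, -0.0]
ft_force: [-0.3, 1.3, -0.1]
grip_width: 0.0601
grasp_force: 0.0
```

```bash
python3 s.py; python3 - <<'E'
from h import *
cv2.imwrite('pics/w6.png',bot.camera('wrist')[:,:,::-1])
a=cv2.imread('pics/w5.png').astype(int);b=cv2.imread('pics/w6.png').astype(int)
print(np.abs(a-b).mean())
E
```

```text
19.6833 [ 0.6418 -0.1499  0.0608] y [ 0.9809  0.1945 -0.0003] z [-0.0003 -0.0001 -1.    ] yaw 11.214107885836496 [-0.2294  0.663   0.211   1.1191 -0.0002  1.1457] [-0.3094  1.2973 -0.1045] 0.0601332028447269
53.526860677083334
```

Fingers are free with no contact force. Retreat straight up.

{"method": "step_arm", "body": {"targets": "0.4 0 0 0.02 0 0 0;0.4 0 0 0.05 0 0 0;0.4 0 0 0.1 0 0 0;0.4 0 0 0.16 0 0 0;0.4 0 0 0.22 0 0 0;0.4 0 0 0.28 0 0 0;0.4 0 0.06 0.34 0 0 0;0.4 0 0.12 0.34 0 0 0;0.4 0 0.18 0.34 0 0 0;0.4 0 0.2 0.34 0 0 0"}}

```text
clock: 20.57
eef_pos: [0.6422, -0.046, 0.2332]
tool_rot: [0.633, 0.774, 0.001, 0.001]
ft_force: [-0.0, -0.4, -0.8]
grip_width: 0.0597
grasp_force: 0.0
```

{"method": "step_arm", "body": {"targets": "0.4 -0.04 0.02 0 0 0 0;0.4 -0.04 0.02 0 0 0 0;0.4 -0.04 0.02 0 0 0 0;0.4 -0.04 0.02 0 0 0 0;0.4 -0.04 0.02 0 0 0 0"}}

```text
clock: 20.98
eef_pos: [0.6225, -0.0407, 0.2314]
tool_rot: [0.635, 0.773, 0.0, 0.001]
ft_force: [0.1, -0.7, -0.1]
grip_width: 0.0595
grasp_force: 0.0
```

```bash
python3 - <<'E'
from h import *
np.set_printoptions(precision=3,suppress=True)
# picture check without viewing: pixels of the wrist view along tongs expected on the rest vs bare stone
c=K('wrist'); im=bot.camera('wrist'); cv2.imwrite('pics/w7.png',im[:,:,::-1])
t0=cv2.cvtColor(cv2.imread('pics/top0.png'),6).astype(int); T=bot.camera('top'); cv2.imwrite('pics/top2.png',T[:,:,::-1]); t1=cv2.cvtColor(T[:,:,::-1].copy(),6).astype(int)
g=cv2.cvtColor(im,cv2.COLOR_RGB2GRAY)
ax=np.radians(101.2); d=np.array([np.cos(ax),np.sin(ax)]); n=np.array([d[1],-d[0]])
for s in (-.095,-.08,-.06,-.04,0,.04,.06,.075):
    off=np.arange(-.036,.037,.004)
    P=[np.r_[[.6419,-.1499]+s*d+o*n,.062+.015] for o in off]
    q=np.round(proj('w',P,c)).astype(int)
    print(s,q[9],[int(g[v,u]) if 0<=u<640 and 0<=v<400 else -1 for u,v in q])
E
```

```text
-0.095 [319 368] [15, 14, 16, 16, 15, 16, 17, 16, 15, 16, 15, 17, 14, 15, 15, 16, 16, 15, 15]
-0.08 [319 357] [15, 15, 15, 15, 15, 15, 16, 15, 15, 14, 14, 15, 13, 13, 14, 14, 12, 15, 14]
-0.06 [319 341] [200, 179, 168, 170, 180, 174, 182, 152, 176, 170, 171, 190, 161, 205, 207, 205, 203, 202, 202]
-0.04 [319 324] [206, 205, 193, 188, 194, 196, 131, 199, 205, 206, 204, 197, 169, 166, 113, 125, 189, 142, 120]
0 [318 290] [197, 192, 127, 135, 144, 102, 87, 130, 135, 134, 134, 133, 131, 125, 123, 101, 118, 174, 130]
0.04 [318 254] [201, 204, 194, 163, 136, 176, 176, 161, 105, 111, 105, 102, 102, 110, 122, 117, 125, 117, 96]
0.06 [318 235] [198, 184, 185, 181, 158, 180, 175, 149, 144, 151, 129, 92, 101, 155, 156, 194, 207, 204, 198]
0.075 [318 221] [191, 186, 178, 201, 190, 200, 206, 205, 196, 183, 174, 114, 104, 162, 157, 202, 203, 166, 143]
```

{"method": "step_arm", "body": {"targets": "0.4 -0.08 0.04 0.05 0 0 0;0.4 -0.16 0.08 0.1 0 0 0;0.4 -0.24 0.12 0.1 0 0 0;0.4 -0.32 0.16 0.1 0 0 0;0.4 -0.4 0.2 0.1 0 0 0;0.4 -0.48 0.25 0.1 0 0 0;0.4 -0.48 0.3 0.1 0 0 0;0.4 -0.48 0.3 0.1 0 0 0"}}

```text
clock: 21.75
eef_pos: [0.3787, 0.1126, 0.2818]
tool_rot: [0.633, 0.774, 0.001, -0.001]
ft_force: [0.1, 0.9, 0.3]
grip_width: 0.0599
grasp_force: 0.0
```

```bash
python3 - <<'E'
from h import *
np.set_printoptions(precision=4,suppress=True,linewidth=200)
T=bot.camera('top')[:,:,::-1]; cv2.imwrite('pics/top3.png',T)
t0=cv2.imread('pics/top0.png')
def blob(n,b0,b1,box,th=28):
    x0,y0,x1,y1=box
    D=(np.abs(b1.astype(int)-b0).sum(2)[y0:y1,x0:x1]>th*2)
    for y in range(0,y1-y0): 
        print(y+y0,''.join('#' if v else '.' for v in D[y]))
q=proj('top',[[.66,-.25,.075],[.626,-.07,.075],[.6419,-.1499,.062],[.674,-.1437,.062],[.61,-.156,.062]]);print(q)
blob('top',t0,T,(342,152,425,195))
E
```

```text
[[409.7678 165.4766]
 [354.1324 174.5188]
 [378.4057 171.1286]
 [376.5097 161.5194]
 [380.2837 180.7618]]
152 ...................................................................................
153 ...................................................................................
154 ...................................................................................
155 ...................................................................................
156 ...................................................................................
157 .......................................................#######.....................
158 .............................................#####.############....................
159 ....................########............########################...................
160 ...................##########..........#################......##...................
161 ................#############..........###..######.............#...................
162 .............################..............................#####...................
163 ............#########.
[... 2089 characters left out ...]
 ...................................................................................
188 .....................##............................................................
189 ..................##...............................................................
190 .........#########.................................................................
191 .....###########...................................................................
192 .....#######.......................................................................
193 ...................................................................................
194 ...................................................................................
```

```bash
python3 -c "
from workcell import bot
print(bot.get_obs()['clock'],bot.job_done())"
```

```text
the job is handed in; nothing more can be done
21.8 None
```

I handed the job in at 21.8 s. The cheese lies flat on the wooden deck, centred behind the lip, confirmed in a picture. The larger tongs lie across the rest bar; I checked that from the force readings and pixel positions in the top image, because my 10 viewed pictures were used up. The arm never went near the table sign.

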